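Put a tension spring back on its post with a spring puller

ROBOT

A 7-joint arm with a two-finger parallel gripper is mounted at the origin on a cart in front of the work surface, level with it; the furniture and walls round the work are solid. World frame = base frame: x ahead of the robot, y to its left, z up, the work surface at z = 0. Lengths are in m, angles in rad, forces in N, time in s.
With the tool pointing down it reaches from about 0.425 to 0.875 m from the base axis. Payload 8.4 kg.
Tool frame: the origin (TCP) lies at the very end of the fingers, on their centre line; the grasp point (between the pads) lies 19 mm behind it; z points along the fingers, y is the line along which they close (so a half turn about z gives the same grasp; the last joint's range is limited). The gripper opens to 85 mm and grips with 20 to 120 N. Pads are 22 mm wide; open, the fingers measure 114 mm over their backs; the gripper's body (76 mm by 85 mm) begins 54 mm behind the grasp point. The pads swing forward as they close: fully open they stand 13 mm farther back than shut.
Start: joints at [-1.358, 0.333, 0.04, 1.465, -0.013, 1.343, -0.059], TCP at [0.199, 0.619, 0.231] pointing down, gripper open.
Joint ranges: [-2.58, 2.58], [-0.38, 2.09], [-1.3, 1.39], [0.25, 2.4], [-1.5, 4.64], [0.08, 2.09], [-2.65, 2.65]. Speed limits (rad/s): [2.22, 2.22, 2.79, 2.79, 3.14, 3.14, 3.14].

INTERFACE

Orientations are given as a rotation vector (axis times angle).
In Python, from plant import monitor, get_image, job gives the robot as it stands. The module is installed in compiled form; this text tells all that it offers.
- The arm moves only by the shell command python3 -m handwheel 'ROWS' [FORCE]. ROWS is JSON, one flat list of numbers, 7 for each row, row after row: the turn, a rotation vector about the tool's x, y, z each as a share of 60 degrees, from -1 to 1, then the shift along the tool's x, y, z each as a share of 500 mm, from -1 to 1, then the opening, from 0 (shut) to 1 (fully open). In form: [wx, wy, wz, dx, dy, dz, jaw, wx, wy, wz, dx, dy, dz, jaw, ...]. A call has 1 to 12 rows; each row is the pose to reach, as a shift and turn from the pose commanded when the call began, along the tool's axes at that moment; what a row does not reach only later rows make up. A row lasts 1/8 s, in which the tool goes at most 62.5 mm and 10.7 degrees, less where a joint would pass 70% of its speed; a pose out of reach is approached as far as the arm can. A call with a number of a shift or a turn outside -1 to 1 is refused whole. A call with a gripper value outside its range is refused whole. The fingers move at their own pace and stop on an object; FORCE is the grip in N (left out, the last holds). Time passes only in rows, so rows that repeat a pose let the fingers close. It gives the time, the measured TCP pose, the force, the opening and the grip force at its end, in the units of the state.
- monitor.observe(): the state, without advancing time (a new reading comes with each control period).
- get_image(name): name is "scene" or "side" or "wrist"; returns a dict with "pixels" (384x512x3 uint8, red, green, blue), "depth" (384x512 float32, m along the optical axis (not along the pixel's ray), 0 where there is no reading), "fx", "fy", "cx", "cy" (pixels), "k1" (the pictures are not rectified: a ray, as slopes to the right and down, at radius r is drawn at 1 + k1 r^2 times it, then the intrinsics apply), "world_from_camera" (4x4, takes a point from camera to world coordinates). Camera axes: x right, y down, z forward; pixel columns grow to the right and rows downward; lengths in m; the calibration is good to about 2 mm. A picture is of the moment at which its call begins.
- job.finish_job(): hands the job in; it is judged then, once.
The state is a dict: "time": time; "qpos": joint angles; "qvel": joint speeds; "tau": joint torques, N m; "tcp_pos": TCP position; "eef_rot": TCP orientation; "wrist_force": force on the tool from outside, world axes, zero at the start; "wrist_torque": the same for the moment, N m; "finger_gap": finger opening in m; "finger_force": force on a finger pad.
Only numpy, scipy, OpenCV 4.12 (cv2) and the standard library are available. Lean on these libraries where they do the work, as an engineer would, in place of code of your own. Each camera call takes 0.05 s, during which the arm holds its last target. There are 200 camera calls.

TASK

The return spring of the thread tensioner has come off its anchor post. Take the spring puller from its wooden rest, put its pin in the round eye at the loose end of the spring, and stretch the spring so that its open hook catches round the post; ease it back gently onto the post, without overstretching it and without touching the spring with the gripper. Then lay the puller back in its rest, and leave the other things where they are.

Things in the scene. Friction and masses are not known exactly. Their poses are not given: they have to be found in the camera images.
- tensioner: thread tensioner, fixed: plywood board 220 x 130 x 12 mm with an aluminium arm and white roller at one end, a thread spool (top 41 mm above the table) at x = -35, y = +43 mm, and an upright anchor post. Origin at the centre of its underside; x runs along the board from the spring's fixed end (x = -85 mm) to the post (x = +31 mm), both at y = 0; z up.
- post_mid (a point): the anchor post's middle at the height of the spring (26 mm above the table): plain upright steel pin 8 mm in diameter, fixed to the board; its slightly wider head (10 mm) ends 36 mm above the table. Axes as the tensioner's.
- spring_pivot (a point): the fixed end of the spring, on a steel pin; the coils are 14 mm in diameter, 26 mm above the table and 116 mm from the post: the spring swings level about the vertical through this point.
- spring_swing (a joint): swing of the spring about its fixed end, rad: 0 = it points straight at the post, positive anticlockwise from above (towards the tensioner's +y). It starts negative (lying slack on the -y side, the side from which the hook must come to the post), turns with little friction and stays where it is left; stops at -0.7 and +0.4.
- spring_stretch (a joint): stretch of the spring, m: 0 = slack, about 0.016 when the hook sits on the post; from about 0.026 on the hook's tip clears the far side of the post; over 0.048 is overstretched. Stiffness 200 N/m (about 3 N seated, 7 N at 0.035); it snaps back if let go.
- hook_end: the spring with its loose end, 4 mm steel wire, level: a U-shaped hook and, beyond it in one piece, a closed eye. x points along the spring away from its fixed end, z up. The hook's shank runs on the -y side (y = -8 mm), bends round the far end and ends in a short tip on the +y side (y = +9 mm): the post can enter only from the +y side, between coils and tip. Origin 100 mm behind hook_crook.
- hook_crook (a point): the point inside the hook's bend where the post's axis lies when the hook is seated (100 mm from the fixed end while slack). Axes as hook_end's.
- puller_eye (a point): centre of the round eye, 17 mm beyond hook_crook; inner diameter 14 mm, wire 4 mm, axis vertical, open above and below; the board's top is 14 mm below its centre. Axes as hook_end's.
- puller_grip (a point): centre of the spring puller's wooden handle, a bar 84 mm long with a 14 x 14 mm section, loose, 70 g. Axes: x along the handle towards the hooked end, z up while it lies in the rest. A 5 mm steel shank goes on from the handle along +x, level, and at x = 105 mm bends straight down into a pin.
- puller_pin (a point): lower end of the puller's pin (5 mm in diameter, 32 mm below the handle's axis, 105 mm ahead of puller_grip along +x). Axes as puller_grip's.
- rest_seat (a point): where the handle's centre lies in the rest, 49 mm above the table, x along the handle towards the pin's end. The rest is a fixed block of pale wood, 84 x 56 x 10 mm, with two forks 62 mm apart (54 mm free between them, where the fingers go); each fork carries the handle at 42 mm and has prongs up to 58 mm, 22 mm apart, open above.
- thread_2: bystander: pale wooden thread spool, 25 x 29 mm, loose on the table, to be left alone; origin under its centre
- hook_tool: bystander: thin steel hook scraper lying on the table, 156 mm (not the puller), loose on the table, to be left alone; origin under its centre
- glue_red: bystander: glue bottle, 83 mm tall, dark with a red label, loose on the table, to be left alone; origin under its centre
- puller: the whole spring puller; origin and axes as puller_grip

How it is judged:
By the outcome, as a careful person would: the job done as asked, in the order asked, and still so for the second after the job is handed in, with the robot touching nothing.
It also fails if it takes over 54 s, if anything falls off the work surface, if the arm or the gripper's body presses on something with over 40 N, if the wrist force passes 120 N, or if a joint passes its speed limit or range.

## Working session

There is one attempt and no reset: what is moved stays moved. The work goes in short steps, Python scripts to look and compute and a shell command to move; the robot and the scene stay as the last step left them, time stands still between calls to the robot, and variables do not carry over. Pictures are saved under pics/ and viewed, at most 14 in all, crops included, and the job is handed in when it is done.

```bash
mkdir -p pics
cat > h.py <<'E'
import numpy as np, cv2
from plant import monitor, get_image, job
def snap(n,f):
    im=get_image(n); cv2.imwrite('pics/'+f+'.png',im['pixels'][:,:,::-1]); np.savez('pics/'+f+'.npz',**im); return im
def load(f): return dict(np.load('pics/'+f+'.npz'))
def ray(im,u,v):
    xd=np.array([(u-im['cx'])/im['fx'],(v-im['cy'])/im['fy']],float); x=xd.copy()
    for _ in range(20): x=xd/(1+im['k1']*(x@x))
    T=im['world_from_camera']; return T[:3,3],T[:3,:3]@np.array([x[0],x[1],1.])
def onz(im,u,v,z):
    o,d=ray(im,u,v); return o+d*(z-o[2])/d[2]
def dep(im,u,v):
    o,d=ray(im,u,v); return o+d*float(im['depth'][int(round(v)),int(round(u))])
def proj(im,p):
    T=im['world_from_camera']; c=T[:3,:3].T@(np.array(p)-T[:3,3]); x=c[:2]/c[2]; x=x*(1+im['k1']*(x@x)); return x*[im['fx'],im['fy']]+[im['cx'],im['cy']]
def cloud(im):
    v,u=np.mgrid[0:384,0:512]; xd=np.stack([(u-im['cx'])/im['fx'],(v-im['cy'])/im['fy']],-1); x=xd.copy()
    for _ in range(20): x=xd/(1+im['k1']*(x**2).sum(-1,keepdims=True))
    c=np.concatenate([x,np.ones(x.shape[:2]+(1,))],-1)*im['depth'][...,None]
    T=im['world_from_camera']; return c@T[:3,:3].T+T[:3,3]
E
python3 - <<'E'
from h import *
ims=[snap(n,n+'0') for n in('scene','side','wrist')]
for i in ims: print(i['world_from_camera'].round(3).tolist(),i['fx'],i['k1'])
cv2.imwrite('pics/a.png',cv2.resize(np.hstack([i['pixels'][:,:,::-1] for i in ims[:2]]),(800,300)))
print(monitor.observe())
E
```

```text
[[0.868, -0.334, 0.369, 0.156], [-0.497, -0.601, 0.626, -0.514], [0.013, -0.726, -0.688, 0.764], [0.0, 0.0, 0.0, 1.0]] 407.0223633864136 0.019330760612689703
[[0.809, -0.234, 0.539, 0.11], [-0.587, -0.362, 0.724, -0.496], [0.026, -0.902, -0.43, 0.417], [0.0, 0.0, 0.0, 1.0]] 358.03919689892183 -0.05801706764535072
[[0.306, 0.908, 0.286, 0.126], [0.952, -0.292, -0.093, 0.641], [-0.001, 0.301, -0.954, 0.373], [0.0, 0.0, 0.0, 1.0]] 276.4220009043143 -0.016446287857813154
{'time': 0.15, 'qpos': array([-1.35821292,  0.33370785,  0.03987226,  1.46608515, -0.01338102,
        1.34328582, -0.05850558]), 'qvel': array([-0.00168035, -0.00144713,  0.00072837, -0.00462768, -0.00012721,
        0.00058684, -0.00175431]), 'tau': array([ 1.99271650e-03, -6.59045362e+01,  1.36666518e+00, -4.05870044e+01,
        1.69855217e-02,  9.66347608e-03, -1.25715587e-06]), 'tcp_pos': array([0.19930766, 0.6183128 , 0.23064358]), 'eef_rot': array([-4.87774940e-01, -3.10339880e+00,  1.91149077e-03]), 'wrist_force': array([-0.98864475,  0.96038711, -0.55039058]), 'wrist_torque': array([-0.04550516,  0.0257726 , -0.04555058]), 'finger_force': 0.0, 'finger_gap': 0.08517992921650193}
```

View pics/scene0.png

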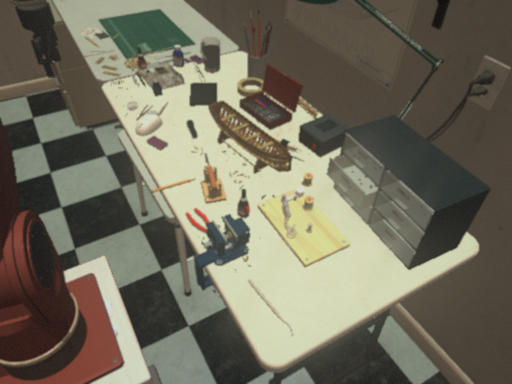

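View pics/side0.png

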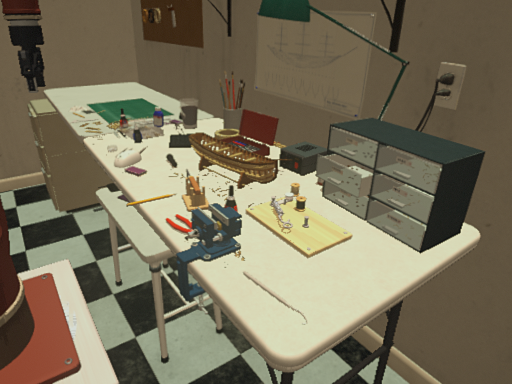

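The scene view shows the board at about (303,226), the wooden rest with the puller near (212,188), the glue bottle at (243,203) and the scraper at (270,305). The crops below enlarge the parts I need.

Run:
```python
from h import *
im=load('scene0'); s=load('side0')
a=cv2.resize(im['pixels'][145:270,190:355,::-1],(800,600),interpolation=cv2.INTER_CUBIC)
b=cv2.resize(s['pixels'][165:265,170:360,::-1],(800,420),interpolation=cv2.INTER_CUBIC)
cv2.imwrite('pics/c1.png',a);cv2.imwrite('pics/c2.png',b)
for n,u,v in(('board',320,240),('restc',212,188),('c1',259,206),('c2',303,262),('c3',348,240),('post',309,228)): print(n,dep(im,u,v).round(3),onz(im,u,v,.012).round(3))
```

```text
board [ 0.605 -0.06   0.013] [ 0.606 -0.059  0.012]
restc [0.444 0.19  0.05 ] [0.459 0.228 0.012]
c1 [0.535 0.108 0.012] [0.535 0.108 0.012]
c2 [ 0.534 -0.091  0.011] [ 0.534 -0.092  0.012]
c3 [ 0.673 -0.084 -0.002] [ 0.664 -0.092  0.012]
post [ 0.597 -0.025  0.025] [ 0.605 -0.016  0.012]
```

View pics/c1.png

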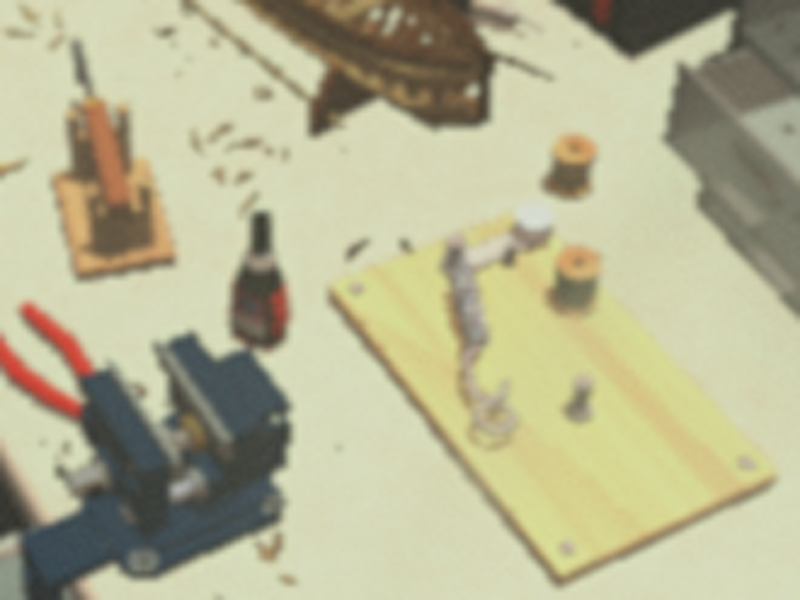

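View pics/c2.png

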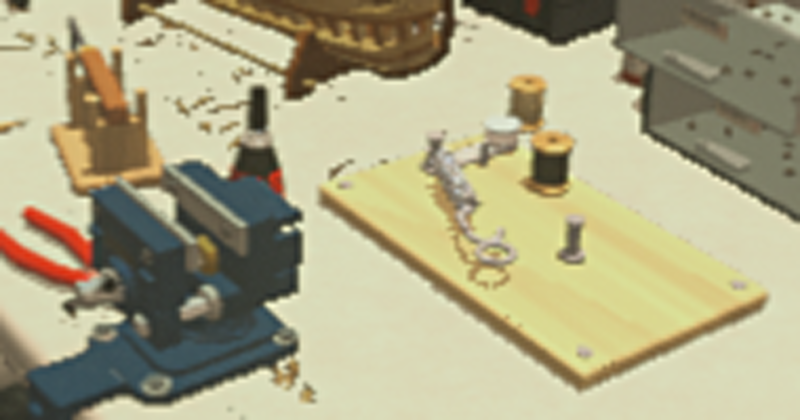

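The enlargements show the following, in full-image pixels:
- **Handle:** in the rest, from (209,166) to (214,188) in the scene view, with the pin at the far end.
- **Post top:** scene (310,224), side (306,217).
- **Eye:** scene (291,233), side (287,224).
- **Pivot:** near scene (284,195).

Run:
```python
from h import *
a=load('scene0'); s=load('side0')
f1=lambda u,v:(190+u*165/800,145+v*125/600)
f2=lambda u,v:(170+u*190/800,165+v*100/420)
def tri(p,q):
    o,d=ray(a,*p);o2,e=ray(s,*q); t=np.linalg.lstsq(np.c_[d,-e],o2-o,rcond=None)[0]; return ((o+t[0]*d+o2+t[1]*e)/2).round(4), np.linalg.norm(o+t[0]*d-o2-t[1]*e).round(4)
for n,p,q,z in (('post',(583,380),(573,218),.036),('eye',(492,425),(494,250),.026),('pivot',(457,240),(436,137),.034),('sL',(357,289),(345,185),.012),('sN',(568,548),(584,352),.012),('sR',(746,462),(738,285),.012),('hFar',(92,100),(78,52),.056),('hNear',(118,205),(115,108),.056),('shEnd',(75,45),(71,22),.05)):
    p=f1(*p);q=f2(*q); print(n,onz(a,*p,z).round(4)[:2],onz(s,*q,z).round(4)[:2],*tri(p,q))
```

```text
post [ 0.5998 -0.0231] [ 0.5951 -0.0222] [ 0.6012 -0.0188  0.032 ] 0.0038
eye [ 0.5499 -0.0189] [ 0.5521 -0.0116] [ 0.5448 -0.0223  0.0334] 0.0037
pivot [0.6008 0.0924] [0.5959 0.0916] [0.6026 0.0974 0.0294] 0.003
sL [0.5473 0.1049] [0.5437 0.1062] [0.5471 0.1079 0.0099] 0.0036
sN [ 0.5465 -0.0902] [ 0.5432 -0.0886] [ 0.547  -0.0872  0.0092] 0.0033
sR [ 0.6527 -0.0899] [ 0.649  -0.0895] [ 0.6547 -0.0866  0.008 ] 0.0024
hFar [0.4715 0.2665] [0.4588 0.2623] [0.4721 0.2802 0.0459] 0.0092
hNear [0.4469 0.1825] [0.4418 0.1819] [0.4468 0.1874 0.0523] 0.0041
shEnd [0.4866 0.3226] [0.4819 0.3202] [0.4873 0.3285 0.0458] 0.003
```

```bash
python3 -m handwheel '[0,0,1,-0.73,-0.6,0,1, 0,0,1,-0.73,-0.6,0,1, 0,0,1,-0.73,-0.6,0,1, 0,0,1,-0.73,-0.6,0,1, 0,0,1,-0.73,-0.6,0,1, 0,0,1,-0.73,-0.6,0,1, 0,0,1,-0.73,-0.6,0,1, 0,0,1,-0.73,-0.6,0,1, 0,0,1,-0.73,-0.6,0,1]' && python3 -m handwheel '[0,0,0.46,0,0,0,1, 0,0,0.46,0,0,0,1, 0,0,0.46,0,0,0,1, 0,0,0.46,0,0,0,1]'
python3 - <<'E'
from h import *
im=snap('wrist','w1'); print(monitor.observe()['qpos'].round(2))
for p in((.456,.222,.056),(.484,.321,.05)): print(proj(im,p))
E
```

```text
time: 1.27
tcp_pos: [0.4562, 0.2181, 0.2314]
eef_rot: [1.981, 2.438, -0.0]
wrist_force: [-0.5, 0.0, 0.0]
finger_gap: 0.085
finger_force: 0.0
time: 1.78
tcp_pos: [0.4542, 0.222, 0.2312]
eef_rot: [-2.498, -1.905, 0.0]
wrist_force: [-0.6, -0.9, -0.7]
finger_gap: 0.0854
finger_force: 0.0
[-0.98  0.03  0.45  1.83 -0.01  1.29 -0.79]
[257.36390412 168.9817421 ]
[258.27814143  75.7053956 ]
```

View pics/w1.png

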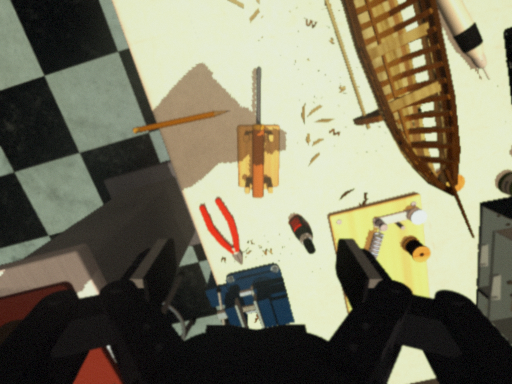

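The wrist view shows the handle upright in the picture, from about (259,130) to (258,196), with the shank and pin running up to about (258,68). The rest is centred near (258,160), which agrees with the estimate.

Run:
```python
from h import *
im=load('w1'); hsv=cv2.cvtColor(im['pixels'],cv2.COLOR_RGB2HSV)
for r in (140,150,160,170,180,190): print(r,[tuple(int(x) for x in hsv[r,c]) for c in range(236,284,4)])
sub=np.zeros((384,512),bool); sub[120:205,235:285]=1
m=((hsv[...,0]<=14)&(hsv[...,1]>120)&(hsv[...,2]>110)&sub).astype(np.uint8)
n,l,st,c=cv2.connectedComponentsWithStats(m); i=1+st[1:,4].argmax(); print(st[i],c[i])
v,u=np.nonzero(l==i); print([(r,u[v==r].min(),u[v==r].max()) for r in range(st[i][1],st[i][1]+st[i][3],5)])
hh=cv2.cvtColor(im['pixels'],cv2.COLOR_RGB2GRAY)
for r in (70,80,90,100,110): print(r,hh[r,248:270])
```

```text
140 [(17, 87, 159), (15, 158, 155), (16, 152, 153), (15, 149, 147), (15, 146, 117), (12, 162, 126), (12, 158, 126), (16, 149, 120), (17, 142, 142), (22, 142, 216), (16, 146, 164), (18, 85, 162)]
150 [(17, 89, 160), (16, 156, 157), (15, 152, 164), (16, 159, 156), (15, 155, 120), (12, 166, 123), (12, 168, 126), (17, 148, 141), (16, 150, 155), (16, 151, 166), (21, 138, 201), (22, 66, 179)]
160 [(19, 79, 167), (17, 155, 169), (24, 132, 230), (21, 143, 224), (15, 159, 119), (13, 165, 125), (13, 165, 122), (20, 152, 189), (21, 140, 232), (23, 137, 231), (23, 135, 232), (33, 42, 230)]
170 [(34, 37, 234), (20, 143, 230), (25, 135, 230), (21, 144, 221), (13, 161, 141), (12, 185, 212), (13, 186, 223), (19, 154, 223), (21, 147, 233), (23, 137, 231), (22, 144, 231), (34, 30, 235)]
180 [(34, 29, 235), (21, 137, 230), (19, 146, 192), (18, 126, 91), (14, 153, 120), (12, 188, 212), (13, 187, 219), (15, 141, 107), (17, 121, 99), (21, 140, 222), (20, 142, 231), (34, 37, 235)]
190 [(34, 33, 235), (34, 39, 234), (27, 66, 212), (21, 136, 228), (18, 98, 170), (12, 181, 214), (12, 184, 217), (31, 50, 223),
[... 403 characters left out ...]
262)), (170, np.int64(252), np.int64(262)), (175, np.int64(252), np.int64(263)), (180, np.int64(252), np.int64(263)), (185, np.int64(253), np.int64(262)), (190, np.int64(253), np.int64(262)), (195, np.int64(253), np.int64(262))]
70 [230 232 229 225 209 173 150 145 121 107 115 118 132 189 224 230 232 231
 230 231 231 231]
80 [231 231 231 226 198 165 153 152 136 118 122 116 145 211 228 230 231 232
 230 231 231 230]
90 [230 230 229 223 177 154 160 175 150 121 120 115 147 217 229 228 229 229
 229 231 229 230]
100 [231 229 227 204 175 155 156 157 144 120 118 108 149 218 230 232 230 230
 231 231 232 231]
110 [162 183 190 210 195 162 159 157 133 112 120 114 154 217 229 231 231 231
 229 230 230 229]
```

Run:
```python
from h import *
im=load('w1')
a=onz(im,257.5,196.8,.056);b=onz(im,259,129.7,.056); d=b-a
print(a,b,np.linalg.norm(d),np.degrees(np.arctan2(d[1],d[0])),(a+b)/2)
C=cloud(im); print(np.median(C[140:190,257:260,2]))
s=monitor.observe()
R=cv2.Rodrigues(s['eef_rot'])[0]; print(R.round(3).tolist(), s['tcp_pos'])
t=np.array([*((a+b)/2)[:2],.030]); print((R.T@(t-s['tcp_pos']))/.5)
```

```text
[0.44706593 0.18850944 0.056     ] [0.46971973 0.26541268 0.056     ] 0.08017046593100645 73.58633018142135 [0.45839283 0.22696106 0.056     ]
0.05591121750933267
[[0.263, 0.965, -0.0], [0.965, -0.263, -0.0], [-0.0, -0.0, -1.0]] [0.45425342 0.22183976 0.23115728]
[0.01216721 0.0054217  0.4023096 ]
```

```bash
python3 -m handwheel '[0,0,0.015,0.011,0.006,0.1,1, 0,0,0.015,0.011,0.006,0.2,1, 0,0,0.015,0.011,0.006,0.28,0.6, 0,0,0.015,0.011,0.006,0.35,0.5, 0,0,0.015,0.011,0.006,0.4,0.5, 0,0,0.015,0.011,0.006,0.4,0.5, 0,0,0.015,0.011,0.006,0.4,0,0,0,0.015,0.011,0.006,0.4,0,0,0,0.015,0.011,0.006,0.4,0,0,0,0.015,0.011,0.006,0.4,0,0,0,0.015,0.011,0.006,0.4,0]' 100
python3 - <<'E'
from h import *
im=snap('wrist','w2'); print(monitor.observe()['eef_rot'])
E
```

```text
time: 3.2
tcp_pos: [0.46, 0.2263, 0.0329]
eef_rot: [-2.514, -1.883, -0.004]
wrist_force: [-2.4, -0.8, 6.8]
finger_gap: 0.012
finger_force: 97.9
[-2.51433443 -1.88290648 -0.00380379]
```

View pics/w2.png

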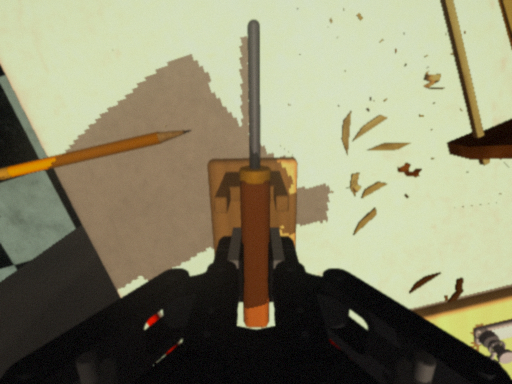

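The puller is gripped. The handle runs from about row 168 to 328 near column 256, and the shank ends at about (253,21), where it bends down into the pin. Lifting now.

```bash
python3 -m handwheel '[0,0,0,0,0,-0.04,0, 0,0,0,0,0,-0.12,0, 0,0,0,0,0,-0.24,0, 0,0,0,0,0,-0.24,0, 0,0,0,0,0,-0.24,0]' 100
python3 - <<'E'
from h import *
def meas(f,z0,tcp,rv):
    im=load(f); g=cv2.cvtColor(im['pixels'],cv2.COLOR_RGB2GRAY).astype(int)
    hsv=cv2.cvtColor(im['pixels'],cv2.COLOR_RGB2HSV)
    R=cv2.Rodrigues(np.array(rv))[0]
    m=(hsv[...,1]<70)&(g<140); m[:, :235]=0; m[:,275:]=0; m[165:]=0
    n,l,st,c=cv2.connectedComponentsWithStats(m.astype(np.uint8)); i=1+st[1:,4].argmax(); print(f,st[i])
    for r in list(range(st[i][1],st[i][1]+4))+[40,80,120,150]:
        u=np.nonzero(l[r]==i)[0]
        if len(u): print(r,u.min(),u.max(),(R.T@(onz(im,u.mean(),r,z0)-tcp)).round(4))
s=monitor.observe(); im=snap('wrist','w3')
meas('w2',.0515,[.46,.2263,.0329],[-2.5143,-1.8829,-.0038])
meas('w3',s['tcp_pos'][2]+.0186,s['tcp_pos'],s['eef_rot'])
print(s['tcp_pos'],s['eef_rot'],s['wrist_force'],s['finger_gap'])
C=cloud(im);print((C[[30,60,100,140],[253]*4,2]-s['tcp_pos'][2]).round(4))
C=cloud(load('w2'));print((C[[30,60,100,140],[253]*4,2]-.0329).round(4))
E
```

```text
time: 3.88
tcp_pos: [0.459, 0.2258, 0.1516]
eef_rot: [-2.514, -1.883, -0.002]
wrist_force: [0.1, -0.3, -0.3]
finger_gap: 0.0123
finger_force: 97.6
w2 [ 247   20   14  145 1603]
20 251 255 [ 0.1069 -0.0017 -0.0184]
21 250 257 [ 0.1065 -0.0015 -0.0184]
22 249 258 [ 0.1062 -0.0015 -0.0184]
23 249 258 [ 0.1058 -0.0015 -0.0184]
40 248 259 [ 0.0997 -0.0015 -0.0184]
80 248 259 [ 0.0845 -0.0015 -0.0184]
120 250 259 [ 0.0681 -0.0011 -0.0185]
150 251 258 [ 0.055  -0.0011 -0.0185]
w3 [ 248   20   12  145 1449]
20 252 255 [ 0.1069 -0.0014 -0.0185]
21 251 256 [ 0.1065 -0.0014 -0.0185]
22 250 257 [ 0.1062 -0.0014 -0.0185]
23 249 258 [ 0.1058 -0.0014 -0.0185]
40 249 258 [ 0.0997 -0.0014 -0.0185]
80 249 259 [ 0.0845 -0.0012 -0.0185]
120 249 259 [ 0.0682 -0.0012 -0.0185]
150 251 258 [ 0.055  -0.001  -0.0185]
[0.45902679 0.22575744 0.15160476] [-2.51427751e+00 -1.88274205e+00 -1.62556141e-03] [ 0.05811992 -0.25006219 -0.31471562] 0.012258799687746251
[0.0194 0.0197 0.0184 0.0174]
[0.0179 0.0187 0.0191 0.0187]
```

The grasp held through the lift. The pin axis sits 104.5 mm ahead of the TCP and its lower end 16 mm below it. Next I carry the pin over the eye.

```bash
python3 -m handwheel '[0,0,0,-0.1,0.05,0,0, 0,0,0,-0.21,0.105,0,0, 0,0,0,-0.32,0.16,0,0, 0,0,0,-0.42,0.21,0,0, 0,0,0,-0.53,0.265,0,0, 0,0,0,-0.622,0.315,0,0, 0,0,0,-0.622,0.315,0.08,0, 0,0,0,-0.622,0.315,0.14,0, 0,0,0,-0.622,0.315,0.14,0, 0,0,0,-0.622,0.315,0.14,0]' 120
python3 - <<'E'
from h import *
im=snap('wrist','w4'); s=monitor.observe(); np.savez('pics/s4.npz',tcp=s['tcp_pos'],rv=s['eef_rot'])
cv2.imwrite('pics/w4c.png',cv2.resize(im['pixels'][:220,130:400,::-1],(736,600),interpolation=cv2.INTER_CUBIC))
for p in((.598,-.0225,.036),(.598,.093,.034),(.5505,-.0165,.026)): print(proj(im,p))
E
```

```text
time: 5.18
tcp_pos: [0.5227, -0.1173, 0.0818]
eef_rot: [2.515, 1.882, -0.001]
wrist_force: [0.1, -0.3, 0.4]
finger_gap: 0.0114
finger_force: 120.3
[330.38812221  40.21682165]
[ 281.70944703 -195.01346177]
[253.56784458  56.12710727]
```

View pics/w4c.png

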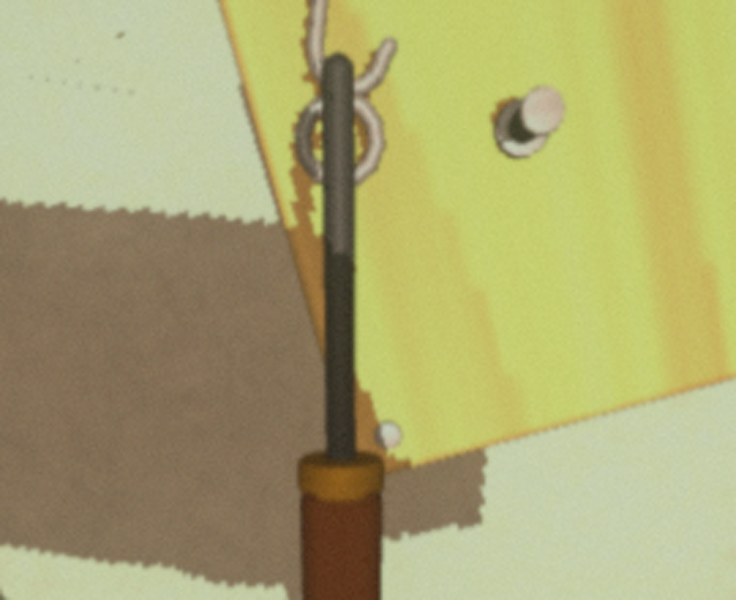

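The picture shows the eye ring centred at crop (340,140), which is full-image (254.9,51.3). The post head is at (329,40), where predicted, and the elbow is at the ring's upper edge, high above it.

Run:
```python
from h import *
im=load('w4'); d=np.load('pics/s4.npz'); R=cv2.Rodrigues(d['rv'])[0]
e=onz(im,254.9,51.3,.026); p=onz(im,329.2,40.3,.036); print('eye',e,'post',p, 'coil side',np.hypot(*(e-[.598,.093,.026])[:2]))
l=onz(im,130+296/2.726,51.3,.026);r=onz(im,130+385/2.726,51.3,.026);print('outer dia',np.linalg.norm(l-r))
pin=R.T@(onz(im,254.1,(54)/2.727+0,.0818+.0186)-d['tcp']);print('elbow end',pin)
# pin tip visible?  
tgt=R.T@(e-d['tcp']); print('eye in tool',tgt, 'shift', (tgt-[.1045,-.0015,0])[:2]/.5)
# where elbow row top is
print(im['world_from_camera'].round(3).tolist(),R.round(3).tolist())
```

```text
eye [ 0.55215393 -0.01397209  0.026     ] post [ 0.59728718 -0.02234261  0.036     ] coil side 0.11638251261751315
outer dia 0.021314659714487365
elbow end [ 0.10673915 -0.00149085 -0.01815084]
eye in tool [ 0.10726103 -0.00130826  0.0562494 ] shift [0.00552205 0.00038348]
[[0.96, -0.269, -0.083, 0.543], [-0.281, -0.915, -0.288, -0.045], [0.001, 0.3, -0.954, 0.224], [0.0, 0.0, 0.0, 1.0]] [[0.282, 0.96, 0.001], [0.96, -0.282, -0.0], [0.0, 0.001, -1.0]]
```

```bash
python3 -m handwheel '[0,0,0,0.0055,0,0,0, 0,0,0,0.0055,0,0.03,0, 0,0,0,0.0055,0,0.05,0, 0,0,0,0.0055,0,0.065,0, 0,0,0,0.0055,0,0.08,0, 0,0,0,0.0055,0,0.095,0, 0,0,0,0.0055,0,0.095,0]' 120
python3 - <<'E'
from h import *
im=snap('wrist','w5'); s=monitor.observe(); np.savez('pics/s5.npz',tcp=s['tcp_pos'],rv=s['eef_rot'])
cv2.imwrite('pics/w5c.png',cv2.resize(im['pixels'][:150,160:360,::-1],(800,600),interpolation=cv2.INTER_CUBIC))
print(proj(im,(.55215,-.014,.026)), s['wrist_force'])
E
```

```text
time: 6.1
tcp_pos: [0.523, -0.1145, 0.0332]
eef_rot: [-2.515, -1.882, 0.001]
wrist_force: [0.1, 0.8, -1.0]
finger_gap: 0.0113
finger_force: 120.3
[255.95287205  39.97326124] [-0.7587676  -0.15533272 -0.38312871]
```

View pics/w5c.png

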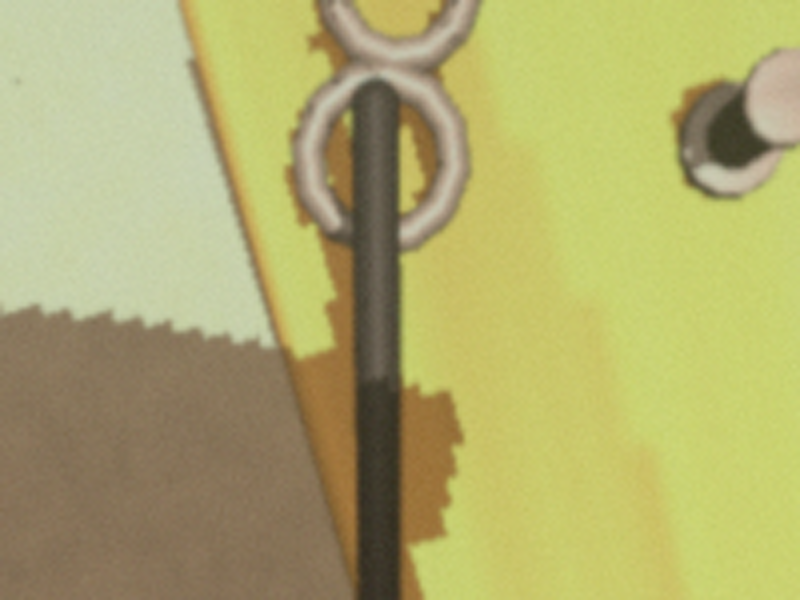

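The pin is inside the ring: the ring is centred at crop (382,155), unmoved, and there is no vertical force. Now I stretch the spring outward along its present direction.

```bash
python3 -m handwheel '[0,0,0,-0.015,-0.001,0,0, 0,0,0,-0.03,-0.003,0,0, 0,0,0,-0.045,-0.004,0,0, 0,0,0,-0.06,-0.005,0,0, 0,0,0,-0.072,-0.007,0,0, 0,0,0,-0.083,-0.008,0,0, 0,0,0,-0.083,-0.008,0,0]' 120
python3 - <<'E'
from h import *
s=monitor.observe(); R=cv2.Rodrigues(s['eef_rot'])[0]; p=s['tcp_pos']+R@[.1045,-.0015,.016]; d=p[:2]-[.598,.093]
print('pin',p,'r',np.hypot(*d),'th',np.arctan2(d[0],-d[1]),s['wrist_force'],np.hypot(*s['wrist_force'][:2])/200,s['eef_rot'])
im=snap('wrist','w6')
cv2.imwrite('pics/w6c.png',cv2.resize(im['pixels'][:200,130:400,::-1],(800,593),interpolation=cv2.INTER_CUBIC))
E
```

```text
time: 7.02
tcp_pos: [0.508, -0.1528, 0.0339]
eef_rot: [-2.515, -1.882, -0.002]
wrist_force: [2.6, 6.7, -1.2]
finger_gap: 0.0115
finger_force: 123.4
pin [ 0.53605607 -0.05207922  0.01802931] r 0.15774989716414892 th -0.40353489009881094 [ 2.61703853  6.74531048 -1.15275879] 0.0361759948552565 [-2.51456630e+00 -1.88224769e+00 -1.68950323e-03]
```

View pics/w6c.png

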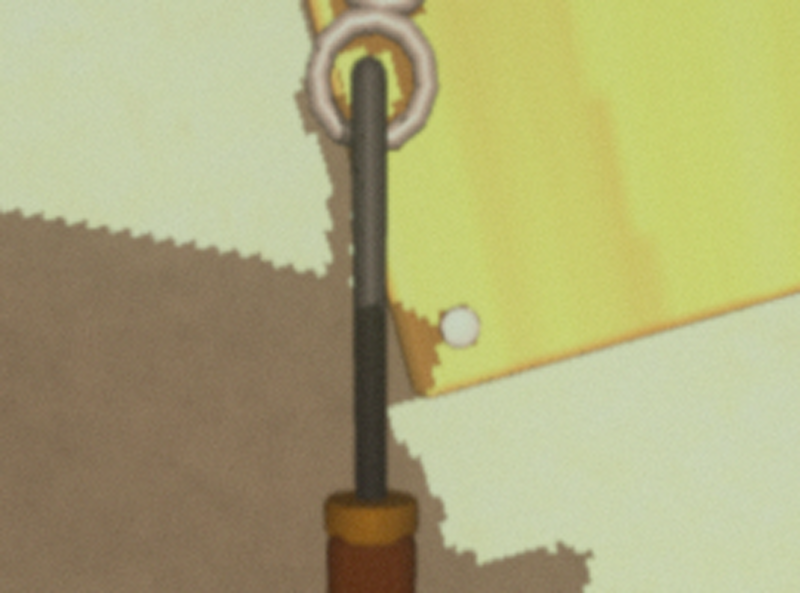

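The eye, at crop (372,80), followed the pin. Position and force both give a stretch of 36 mm. Now swinging towards the post at that radius.

```bash
python3 -m handwheel '[0,0,0,-0.001,0.016,0,0, 0,0,0,-0.002,0.033,0,0, 0,0,0,-0.002,0.049,0,0, 0,0,0,-0.001,0.065,0,0, 0,0,0,0.001,0.081,0,0, 0,0,0,0.003,0.096,0,0, 0,0,0,0.006,0.108,0,0, 0,0,0,0.008,0.117,0,0, 0,0,0,0.0106,0.127,0,0, 0,0,0,0.0106,0.127,0,0]' 120
python3 - <<'E'
from h import *
s=monitor.observe(); R=cv2.Rodrigues(s['eef_rot'])[0]; p=s['tcp_pos']+R@[.1045,-.0015,.016]; d=p[:2]-[.598,.093]
print('pin',p,'r',np.hypot(*d),'th',np.arctan2(d[0],-d[1]),s['wrist_force'],s['eef_rot'])
im=snap('side','s7');im2=snap('wrist','w7'); im3=snap('scene','c7')
c=lambda i,u,v,w,h:cv2.resize(i['pixels'][v:v+h,u:u+w,::-1],(400,300),interpolation=cv2.INTER_CUBIC)
q=[int(x) for x in proj(im,(.598,-.02,.03))]; q3=[int(x) for x in proj(im3,(.598,-.02,.03))]
cv2.imwrite('pics/v7.png',np.vstack([np.hstack([c(im,q[0]-50,q[1]-38,100,75),c(im3,q3[0]-50,q3[1]-38,100,75)]),np.hstack([c(im2,160,0,200,150),c(im2,0,0,512,384)])]))
E
```

```text
time: 8.32
tcp_pos: [0.5702, -0.1645, 0.0334]
eef_rot: [-2.512, -1.883, -0.0]
wrist_force: [-0.4, 6.1, -0.6]
finger_gap: 0.0114
finger_force: 123.5
pin [ 0.59798111 -0.06371804  0.01754905] r 0.15671803747859636 th -0.00012055694033438561 [-0.4246777   6.0992321  -0.56503416] [-2.51156241e+00 -1.88349035e+00 -7.62555086e-05]
```

View pics/v7.png

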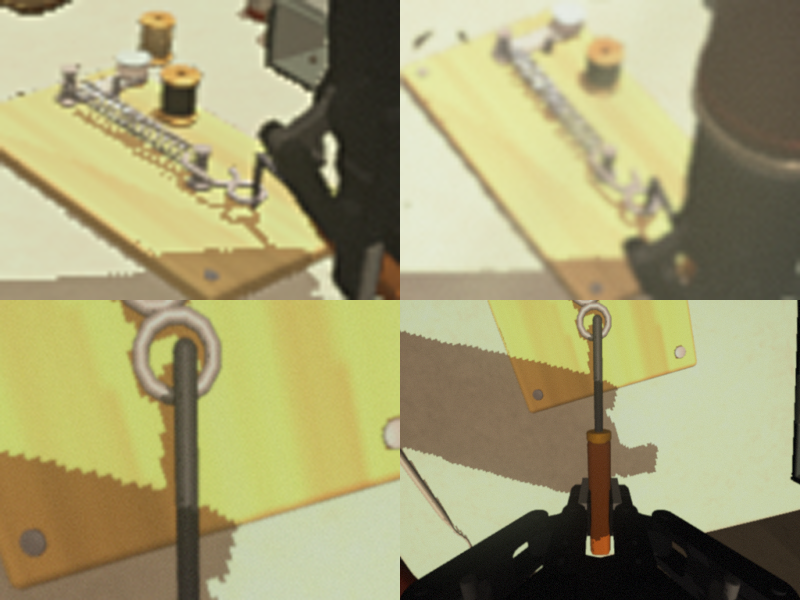

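The side view shows the post inside the hook, between the coils and the tip. I ease straight back along the board.

```bash
python3 -m handwheel '[0,0,0,0.005,-0.0014,0,0, 0,0,0,0.01,-0.0028,0,0, 0,0,0,0.015,-0.0043,0,0, 0,0,0,0.02,-0.0057,0,0, 0,0,0,0.024,-0.007,0,0, 0,0,0,0.028,-0.008,0,0, 0,0,0,0.031,-0.009,0,0, 0,0,0,0.034,-0.01,0,0]' 120
python3 -m handwheel '[0,0,0,0.003,-0.0008,0,0, 0,0,0,0.006,-0.0017,0,0, 0,0,0,0.008,-0.0024,0,0, 0,0,0,0.01,-0.003,0,0, 0,0,0,0.012,-0.0035,0,0, 0,0,0,0.012,-0.0035,0,0]' 120
python3 - <<'E'
from h import *
s=monitor.observe(); R=cv2.Rodrigues(s['eef_rot'])[0]; p=s['tcp_pos']+R@[.1045,-.0015,.016]; d=p[:2]-[.598,.093]
print('pin',p,'r',np.hypot(*d),'th',np.arctan2(d[0],-d[1]),s['wrist_force'],s['eef_rot'])
im=snap('side','s8');im2=snap('wrist','w8'); im3=snap('scene','c8')
c=lambda i,u,v,w,h:cv2.resize(i['pixels'][v:v+h,u:u+w,::-1],(400,300),interpolation=cv2.INTER_CUBIC)
q=[int(x) for x in proj(im,(.598,-.02,.03))]; q3=[int(x) for x in proj(im3,(.598,-.02,.03))]
cv2.imwrite('pics/v8.png',np.vstack([np.hstack([c(im,q[0]-50,q[1]-38,100,75),c(im3,q3[0]-50,q3[1]-38,100,75)]),np.hstack([c(im2,160,0,200,150),c(im2,0,0,512,384)])]))
E
```

```text
time: 9.48
tcp_pos: [0.5702, -0.1484, 0.0338]
eef_rot: [2.515, 1.883, -0.0]
wrist_force: [0.8, 3.7, -0.5]
finger_gap: 0.0115
finger_force: 123.5
time: 10.22
tcp_pos: [0.5703, -0.1422, 0.0338]
eef_rot: [2.515, 1.882, -0.0]
wrist_force: [0.0, 0.1, -1.2]
finger_gap: 0.0116
finger_force: 123.4
pin [ 0.59826496 -0.04150023  0.01779902] r 0.13450049348015303 th 0.0019699373975942485 [ 0.03068113  0.07363951 -1.16089467] [ 2.51488853e+00  1.88246009e+00 -2.65985650e-04]
```

View pics/v8.png

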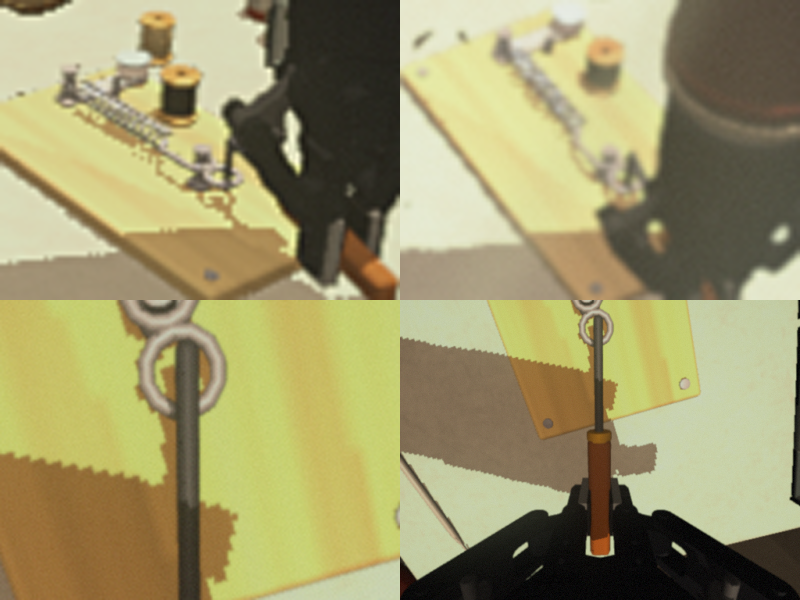

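The hook is seated round the post: the pin force fell from 3.7 N to about 0, and the views show the crook against the post. I lift the pin straight out and carry the puller back over the rest.

```bash
python3 -m handwheel '[0,0,0,0.002,-0.0006,0,0, 0,0,0,0.002,-0.0006,-0.015,0, 0,0,0,0.002,-0.0006,-0.04,0, 0,0,0,0.002,-0.0006,-0.08,0, 0,0,0,0.002,-0.0006,-0.16,0, 0,0,0,0.002,-0.0006,-0.24,0, 0,0,0,0.002,-0.0006,-0.24,0]' 120
python3 -m handwheel '[0,0,0,0.1,-0.065,0,0, 0,0,0,0.2,-0.13,0,0, 0,0,0,0.3,-0.196,0,0, 0,0,0,0.4,-0.261,0,0, 0,0,0,0.5,-0.327,0,0, 0,0,0,0.58,-0.38,0,0, 0,0,0,0.642,-0.42,0,0, 0,0,0,0.642,-0.42,0,0, 0,0,0,0.642,-0.42,0,0]' 120
python3 - <<'E'
from h import *
s=monitor.observe(); R=cv2.Rodrigues(s['eef_rot'])[0]; print(s['tcp_pos'],s['eef_rot'],(R.T@(np.array([.4593,.2261,.0332])-s['tcp_pos'])/.5))
im3=snap('scene','c9'); im=snap('wrist','w9'); im8=load('w3')
for i in(im8,im):
    hsv=cv2.cvtColor(i['pixels'],cv2.COLOR_RGB2HSV); m=(hsv[...,0]<=14)&(hsv[...,1]>120); m[:,:238]=0;m[:,275:]=0;m[:150]=0;m[340:]=0
    v,u=np.nonzero(m); print(v.min(),v.max(),u.mean())
E
```

```text
time: 11.25
tcp_pos: [0.5723, -0.1418, 0.1584]
eef_rot: [2.512, 1.88, 0.009]
wrist_force: [0.3, -0.2, -1.6]
finger_gap: 0.0112
finger_force: 123.4
time: 12.38
tcp_pos: [0.4594, 0.2253, 0.1539]
eef_rot: [2.515, 1.882, -0.001]
wrist_force: [-0.3, 0.5, -1.0]
finger_gap: 0.0116
finger_force: 123.4
[0.45936564 0.22527584 0.153853  ] [ 2.51514185e+00  1.88175208e+00 -5.63456989e-04] [ 0.00167509 -0.00062158  0.24130505]
150 339 255.32698739387703
158 339 255.32868421052632
```

Run:
```python
from h import *
for f in('w3','w9'):
    i=load(f); g=cv2.cvtColor(i['pixels'],cv2.COLOR_RGB2GRAY); hsv=cv2.cvtColor(i['pixels'],cv2.COLOR_RGB2HSV)
    m=(hsv[...,1]<70)&(g<140); m[:, :235]=0; m[:,275:]=0; m[165:]=0
    n,l,st,c=cv2.connectedComponentsWithStats(m.astype(np.uint8)); k=1+st[1:,4].argmax(); print(f,st[k],[np.nonzero(l[r]==k)[0].mean() for r in(30,80,140)])
    C=cloud(i); z=monitor.observe()['tcp_pos'][2] if f=='w9' else .1516
    print([(np.median(C[r-3:r+4,253:256,2])-z).round(4) for r in(30,60,100,140,200)])
```

```text
w3 [ 248   20   12  145 1449] [np.float64(253.0), np.float64(254.0), np.float64(254.5)]
[np.float64(0.0184), np.float64(0.0185), np.float64(0.0183), np.float64(0.0186), np.float64(0.0231)]
w9 [ 248   20   13  145 1443] [np.float64(253.0), np.float64(254.0), np.float64(254.0)]
[np.float64(0.0184), np.float64(0.0182), np.float64(0.0181), np.float64(0.0181), np.float64(0.0232)]
```

```bash
python3 -m handwheel '[0,0,0,0.0015,-0.0005,0.08,0, 0,0,0,0.0015,-0.0005,0.14,0, 0,0,0,0.0015,-0.0005,0.18,0, 0,0,0,0.0015,-0.0005,0.21,0, 0,0,0,0.0015,-0.0005,0.225,0, 0,0,0,0.0015,-0.0005,0.235,0, 0,0,0,0.0015,-0.0005,0.24,0, 0,0,0,0.0015,-0.0005,0.24,0]' 120
```

```text
time: 13.48
tcp_pos: [0.4594, 0.2271, 0.0341]
eef_rot: [-2.515, -1.883, -0.001]
wrist_force: [0.1, 0.2, -0.6]
finger_gap: 0.0113
finger_force: 123.4
```

```bash
python3 -m handwheel '[0,0,0,-0.002,0,0.002,0, 0,0,0,-0.002,0,0.003,0, 0,0,0,-0.002,0,0.003,0]' 40; python3 -m handwheel '[0,0,0,0,0,0,0.25, 0,0,0,0,0,0,0.5, 0,0,0,0,0,0,0.5, 0,0,0,0,0,0,0.5, 0,0,0,0,0,-0.06,0.5, 0,0,0,0,0,-0.16,0.5, 0,0,0,0,0,-0.28,0.5, 0,0,0,0,0,-0.4,0.5, 0,0,0,0,0,-0.4,0.5, 0,0,0,0,0,-0.4,0.5]'
python3 - <<'E'
from h import *
im=snap('side','s10');im2=snap('wrist','w10'); im3=snap('scene','c10')
c=lambda i,u,v,w,h:cv2.resize(i['pixels'][v:v+h,u:u+w,::-1],(400,300),interpolation=cv2.INTER_CUBIC)
q=[int(x) for x in proj(im,(.598,.0,.03))]; q3=[int(x) for x in proj(im3,(.598,.0,.03))]; w=[int(x) for x in proj(im,(.46,.23,.03))]
cv2.imwrite('pics/v10.png',np.vstack([np.hstack([c(im,q[0]-50,q[1]-38,100,75),c(im3,q3[0]-50,q3[1]-38,100,75)]),np.hstack([c(im2,160,20,267,200),c(im,w[0]-50,w[1]-38,100,75)])]))
C=cloud(im2)
u,v=np.array([proj(im2,(.4594-.28*.0+t*.282,.2263+t*.96,.056)) for t in(-.035,0,.035)]).round().astype(int).T
print([C[b,a].round(3).tolist() for a,b in zip(u,v)])
E
```

```text
time: 13.85
tcp_pos: [0.4591, 0.226, 0.0329]
eef_rot: [-2.515, -1.882, -0.001]
wrist_force: [-2.5, -1.1, 6.4]
finger_gap: 0.0113
finger_force: 124.6
time: 15.1
tcp_pos: [0.4587, 0.226, 0.232]
eef_rot: [-2.515, -1.883, 0.0]
wrist_force: [-0.1, -0.2, -1.2]
finger_gap: 0.0429
finger_force: 0.0
[[0.45, 0.192, 0.056], [0.46, 0.226, 0.055], [0.469, 0.259, 0.056]]
```

View pics/v10.png

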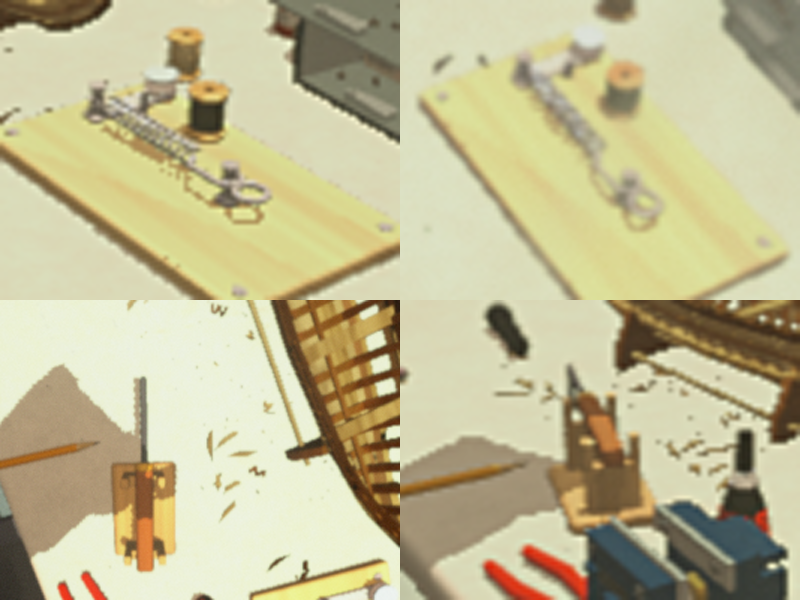

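The hook holds the post, the puller lies level in its rest with its top at 56 mm, and the other things in view are undisturbed. Handing in.

```bash
python3 -c "
from plant import job; print(job.finish_job())"
```

```text
the job is handed in; nothing more can be done
None
```

The spring is hooked on its post (stretched to about 36 mm at most), the puller is back in its rest, and the job was handed in at about 15 s.

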